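Sort the finished turned legs and feet into their trays

ROBOT

A 6-joint arm with a two-finger parallel gripper is mounted at the origin on the work surface. World frame = base frame: x ahead of the robot, y to its left, z up, the work surface at z = 0. Lengths are in m, angles in rad, forces in N, time in s.
With the tool pointing down it reaches from about 0.325 to 0.85 m from the base axis. Payload 15.5 kg.
Tool frame: the origin (TCP) lies midway between the tips of the shut fingers; the grasp point (between the pads) lies bot.grasp_offset behind it (bot.grasp_offset is the distance from the TCP to the grasp point, in m); z points along the fingers, y is the line along which they close (so a half turn about z gives the same grasp; the last joint's range is limited). The gripper opens to 91 mm and grips with 3 to 60 N. Pads are 32 mm wide; open, the fingers measure 118 mm over their backs; the gripper's body (76 mm by 178 mm) begins 60 mm behind the grasp point.
Start: joints at [-1.444, 0.494, 1.345, -0, 1.302, -0.096], TCP at [0.138, -0.61, 0.214] pointing down, gripper open.
Joint ranges: [-2.91, 2.91], [-0.82, 2.16], [0.22, 2.67], [-1.22, 4.37], [0.12, 2.79], [-3.08, 3.08]. Speed limits (rad/s): [1.89, 1.89, 2.57, 3.01, 3.01, 3.01].

INTERFACE

Orientations are given as a unit quaternion [w, x, y, z].
In Python, from rig import sensors, snapshot, order, bot gives the robot as it stands.
- The arm moves only by the shell command python3 -m crank 'ROWS'. ROWS is JSON, a list of rows, each an object with "claw": the gripper command: -1 is shut, 1 is fully open, values between are in proportion; "translation": the shift along the tool's x, y, z in units of 30 mm (1.0 is 30 mm), a list of three; "twist": the turn about the tool's z in units of 8 degrees (1.0 is 8 degrees). In form: [{"claw": claw, "translation": [dx, dy, dz], "twist": twist}, ...]. A call has 1 to 8 rows; each row shifts and turns the commanded pose from where the row before left it, along the tool's axes as they then stand; what a row does not reach is not made up. A row lasts 1/10 s, in which the tool goes at most 50 mm and 8.59 degrees, less where a joint would pass 70% of its speed; a pose out of reach is approached as far as the arm can. A call is refused whole if a number of a shift passes 1 or a number of a turn 1, either way. A call with a gripper value outside its range is refused whole. The fingers move at their own pace and stop on an object; the grip force is fixed at half the most. Time passes only in rows, so rows that do not move let the fingers close. It gives the time, the measured TCP pose, the force, the opening and the grip force at its end, in the units of the state.
- sensors.observe(): the state, without advancing time (a new reading comes with each control period).
- snapshot(name): name is "scene" or "top" or "wrist"; returns a dict with "color" (384x512x3 uint8, red, green, blue), "K" (3x3 intrinsics, pixels), "k1" (the pictures are not rectified: a ray, as slopes to the right and down, at radius r is drawn at 1 + k1 r^2 times it, then the intrinsics apply), "extrinsics" (4x4, takes a point from camera to world coordinates). Camera axes: x right, y down, z forward; pixel columns grow to the right and rows downward; lengths in m; the calibration is good to about 2 mm. A picture is of the moment at which its call begins. There is no depth.
- order.sign_off(): hands the job in; it is judged then, once.
The state is a dict: "time_s": time; "joint_positions": joint angles; "qd": joint speeds; "joint_efforts": joint torques, N m; "tool_pos": TCP position; "tcp_rot": TCP orientation; "force": force on the tool from outside, world axes, zero at the start; "wrist_torque": the same for the moment, N m; "finger_gap": finger opening in m; "gripper_force": force on a finger pad.
Only numpy, scipy, OpenCV 4.12 (cv2) and the standard library are available. Lean on these libraries where they do the work, as an engineer would, in place of code of your own. Each camera call takes 0.05 s, during which the arm holds its last target. There are 200 camera calls.

TASK

Sort the finished turnings into the trays of their own wood, pale to pale and dark to dark: the slim legs go in the square trays and the squat bun feet in the round trays. Set each one down gently, upright in the middle of its tray, without knocking any over, and leave the two half-turned blanks with square blocks standing where they are.

Things in the scene. Friction and masses are not known exactly. Their poses are not given: they have to be found in the camera images.
- pale_leg: Finished turned cabinet leg in pale (light yellowish) wood, slim and round, 88 mm tall, upright on its 36 mm base, bead low down; from 46 to 88 mm above its base a plain cylinder of 30 mm diameter: grip there. About 0.09 kg. Origin at the centre of its underside, z up along its axis. Pieces and trays start mixed on the bench, 120 mm or more apart.
- dark_leg: Finished turned cabinet leg in dark (deep brown) wood, slim and round, 88 mm tall, upright on its 36 mm base, bead low down; from 46 to 88 mm above its base a plain cylinder of 30 mm diameter: grip there. About 0.09 kg. Origin at the centre of its underside, z up along its axis.
- pale_bun: Finished turned bun foot in pale (light yellowish) wood, squat and round, 48 mm tall, upright on its 38 mm base; from 16 to 40 mm above its base it is a cylinder of 50 mm diameter, which is the part to grip; flat 40 mm top. About 0.09 kg. Origin at the centre of its underside, z up along its axis.
- dark_bun: Finished turned bun foot in dark (deep brown) wood, squat and round, 48 mm tall, upright on its 38 mm base; from 16 to 40 mm above its base it is a cylinder of 50 mm diameter, which is the part to grip; flat 40 mm top. About 0.09 kg. Origin at the centre of its underside, z up along its axis.
- pale_blank: Half-turned blank in pale (light yellowish) wood, not finished: a square 46 x 46 mm block, 44 mm tall, with a turned stem (30 to 32 mm diameter) on top, 88 mm tall in all; loose, to be left standing. Origin at the centre of its underside, z up.
- dark_blank: Half-turned blank in dark (deep brown) wood, not finished: a square 46 x 46 mm block, 44 mm tall, with a turned stem (30 to 32 mm diameter) on top, 88 mm tall in all; loose, to be left standing. Origin at the centre of its underside, z up.
- pale_square_tray: Square shallow tray in pale (light yellowish) wood, fixed to the bench, 84 x 84 mm outside, walls 5 mm thick (inside 74 x 74 mm), rim 10 mm above the bench, inner floor 5 mm above the bench. Origin at the centre of its underside, at bench height; x and y run along its sides.
- dark_square_tray: Square shallow tray in dark (deep brown) wood, fixed to the bench, 84 x 84 mm outside, walls 5 mm thick (inside 74 x 74 mm), rim 10 mm above the bench, inner floor 5 mm above the bench. Origin at the centre of its underside, at bench height; x and y run along its sides.
- pale_round_tray: Round shallow tray in pale (light yellowish) wood, fixed to the bench, 86 mm outer diameter, wall 5 mm thick (inside 76 mm diameter), rim 10 mm above the bench, inner floor 5 mm above the bench. Origin at the centre of its underside, at bench height.
- dark_round_tray: Round shallow tray in dark (deep brown) wood, fixed to the bench, 86 mm outer diameter, wall 5 mm thick (inside 76 mm diameter), rim 10 mm above the bench, inner floor 5 mm above the bench. Origin at the centre of its underside, at bench height.
Not all that is in view belongs to the job. Leave any green or yellow look-alike of the dark_blank alone.

How it is judged:
At the end, for the whole second after the job is handed in: Each of the four finished pieces stands upright (within 0.1 rad) on the floor of its own tray, its axis within 15 mm of the tray's centre, released and at rest; both half-turned blanks stand within 15 mm of where they were (horizontal distance between pale_leg and pale_square_tray below 0.015 m and z of pale_leg in the frame of pale_square_tray between 0.002 and 0.008 m and angle between each of pale_leg, dark_leg, pale_bun, dark_bun, pale_blank, dark_blank's own z axis and vertical below 0.1 rad and linear speed of each of pale_leg, dark_leg, pale_bun, dark_bun below 0.02 m/s and horizontal distance between dark_leg and dark_square_tray below 0.015 m and z of dark_leg in the frame of dark_square_tray between 0.002 and 0.008 m and horizontal distance between pale_bun and pale_round_tray below 0.015 m and z of pale_bun in the frame of pale_round_tray between 0.002 and 0.008 m and horizontal distance between dark_bun and dark_round_tray below 0.015 m and z of dark_bun in the frame of dark_round_tray between 0.002 and 0.008 m and distance of each of pale_blank, dark_blank from where it was at the start of the episode below 0.015 m); the robot touches nothing.
It fails at once if a half-turned blank is shifted by more than 15 mm or tipped (distance of any of pale_blank, dark_blank from where it was at the start of the episode above 0.015 m or angle between any of pale_blank, dark_blank's own z axis and vertical above 0.3 rad).
It fails at once if a leg or foot is dropped or banged into its tray (still faster than 0.45 m/s within 20 mm of the tray's floor) ((horizontal distance between pale_leg and pale_square_tray below 0.03 m and z of pale_leg in the frame of pale_square_tray below 0.025 m and linear speed of pale_leg above 0.45 m/s) or (horizontal distance between dark_leg and dark_square_tray below 0.03 m and z of dark_leg in the frame of dark_square_tray below 0.025 m and linear speed of dark_leg above 0.45 m/s) or (horizontal distance between pale_bun and pale_round_tray below 0.03 m and z of pale_bun in the frame of pale_round_tray below 0.025 m and linear speed of pale_bun above 0.45 m/s) or (horizontal distance between dark_bun and dark_round_tray below 0.03 m and z of dark_bun in the frame of dark_round_tray below 0.025 m and linear speed of dark_bun above 0.45 m/s)).
It fails at once if a leg or foot is knocked over (angle between any of pale_leg, dark_leg, pale_bun, dark_bun's own z axis and vertical above 1 rad).
It also fails if it takes over 115 s, if anything falls off the work surface, if the arm or the gripper's body presses on something with over 40 N, if the wrist force passes 120 N, or if a joint passes its speed limit or range.

## Working session

There is one attempt and no reset: what is moved stays moved. The work goes in short steps, Python scripts to look and compute and a shell command to move; the robot and the scene stay as the last step left them, time stands still between calls to the robot, and variables do not carry over. Pictures are saved under pics/ and viewed, at most 14 in all, crops included, and the job is handed in when it is done.

```bash
mkdir -p pics; ls
python3 - <<'E'
from rig import sensors, snapshot, order, bot
import cv2
print(bot.grasp_offset, sensors.observe())
for n in ("top","scene"):
    s=snapshot(n); cv2.imwrite(f"pics/{n}0.png",s["color"][:,:,::-1]); print(n,s["K"],s["k1"],s["extrinsics"])
E
```

```text
pics
0.0188 {'time_s': 0.0, 'joint_positions': array([-1.44348463e+00,  4.94180017e-01,  1.34617175e+00, -9.56142071e-06,
        1.30252634e+00, -9.55063843e-02]), 'qd': array([ 0.00029174,  0.00077356, -0.00042535, -0.00253047, -0.00012698,
       -0.00144738]), 'joint_efforts': array([-1.36027636e-03, -8.78836513e+01, -3.81858766e+01,  7.06256018e-02,
        5.35253808e-02, -1.10790356e-04]), 'tool_pos': array([ 0.13805513, -0.60913808,  0.21332649]), 'tcp_rot': array([-6.42571053e-04,  9.93800083e-01,  1.11179955e-01, -1.48289238e-05]), 'force': array([-1.17473553,  0.58567789,  0.05496415]), 'wrist_torque': array([-0.01487357,  0.0161326 ,  0.08657236]), 'gripper_force': 0.0, 'finger_gap': 0.09123723297293718}
top [[386.89123389   0.         253.06585226]
 [  0.         386.89123389 191.75819102]
 [  0.           0.           1.        ]] -0.012088465637114234 [[-0.01939872 -0.99459529  0.10199948  0.47174848]
 [-0.99971994  0.02067884  0.01150774 -0.00734472]
 [-0.01355478 -0.10174768 -0.99471789  1.00366307]
 [ 0.          0.          0.          1.        ]]
scene [[440.12169333   0.         259.78463044]
 [  0.         440.12169333 190.3420582 ]
 [  0.           0.           1.        ]] -0.13744197232692337 [[ 0.05767263  0.82570641 -0.56114418  1.22775365]
 [ 0.99821487 -0.03895485  0.04527251 -0.05077257]
 [ 0.01552251 -0.56275345 -0.82647904  1.00263209]
 [ 0.          0.          0.          1.        ]]
```

View pics/top0.png

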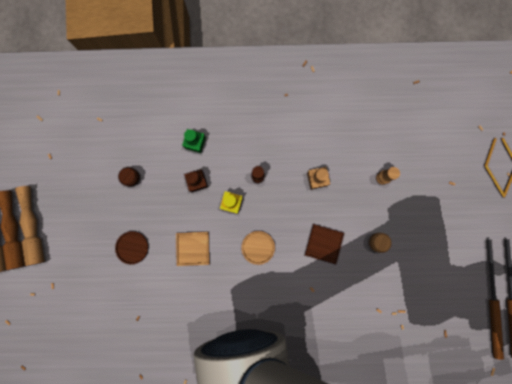

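View pics/scene0.png

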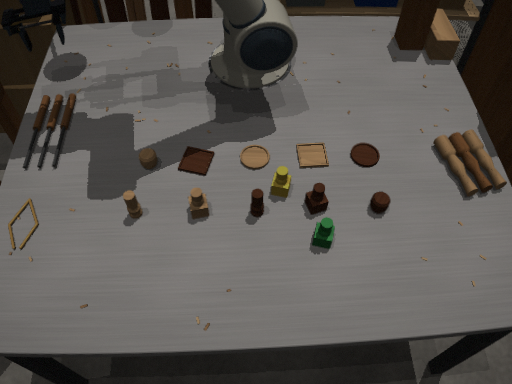

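Top picture: dark bun (129,177), dark blank (195,180), dark leg (258,174), pale blank (318,178), pale leg (388,175), pale bun in shadow (380,242). The trays are dark round (131,247), pale square (193,248), pale round (258,247) and dark square (324,244). The green (194,140) and yellow (231,202) pieces are decoys. The scene view agrees.

```bash
cat > h.py <<'E'
import numpy as np, cv2
from scipy.optimize import least_squares
from rig import sensors, snapshot, order, bot
LEG=[(0,.018),(.03,.018),(.046,.015),(.088,.015)]; BUN=[(0,.019),(.016,.025),(.04,.025),(.048,.020)]
BLK=[(0,.028),(.044,.028),(.088,.015)]; RT=[(0,.043),(.01,.043)]; ST=[(0,.05),(.01,.05)]
def proj(s,P):
    E=s["extrinsics"]; c=(np.atleast_2d(P)-E[:3,3])@E[:3,:3]
    n=c[:,:2]/c[:,2:]; n=n*(1+s["k1"]*(n**2).sum(1,keepdims=True))
    return n@s["K"][:2,:2].T+s["K"][:2,2]
def hull(s,x,y,prof,z0=0):
    a=np.linspace(0,2*np.pi,48,endpoint=False)
    P=np.vstack([np.c_[x+r*np.cos(a),y+r*np.sin(a),np.full(48,z+z0)] for z,r in prof])
    return cv2.convexHull(proj(s,P).astype(np.float32))
def cen(h):
    m=cv2.moments(h); return np.array([m["m10"],m["m01"]])/m["m00"]
def mask(s,thr=.12):
    c=s["color"].astype(float); return (((c.max(2)-c.min(2))/(c.max(2)+8))>thr).astype(np.uint8)
def blobs(s,thr=.12,amin=60):
    n,l,st,ce=cv2.connectedComponentsWithStats(mask(s,thr)); return [(ce[i],st[i,4],l==i) for i in range(1,n) if st[i,4]>amin]
def near(s,uv,thr=.12):
    b=min(blobs(s,thr),key=lambda b:np.linalg.norm(b[0]-uv)); return b
def fit(obs,prof,z0=0,p0=(.5,0)):   # obs: list of (snap, centroid)
    f=lambda p: np.concatenate([cen(hull(s,*p,prof,z0))-c for s,c in obs])
    r=least_squares(f,p0,diff_step=1e-3,x_scale=.1); return r.x,r.fun
E
python3 - <<'E'
from h import *
T,S=snapshot("top"),snapshot("scene")
it=dict(dark_bun=(BUN,(129,177),(380,203)),pale_bun=(BUN,(380,242),(148,158)),dark_leg=(LEG,(258,174),(257,203)),pale_leg=(LEG,(388,175),(132,204)),
dark_blank=(BLK,(195,180),(316,198)),pale_blank=(BLK,(318,178),(198,203)),yellow=(BLK,(231,202),(281,182)),green=(BLK,(194,140),(323,233)),drt=(RT,(131,247),(365,155)),pst=(ST,(193,248),(312,155)),prt=(RT,(258,247),(255,157)),dst=(ST,(324,244),(196,160)))
for thr in(.2,.3):
  print(thr)
  for k,(p,t,s) in it.items():
    bt,bs=near(T,t,thr),near(S,s,thr)
    x,e=fit([(T,bt[0]),(S,bs[0])],p); xt,_=fit([(T,bt[0])],p,p0=x)
    at=cv2.contourArea(hull(T,*x,p));as_=cv2.contourArea(hull(S,*x,p))
    ang=cv2.minAreaRect(np.argwhere(bt[2])[:,::-1].astype(np.float32))[2]
    print(k,x.round(4),xt.round(4),e.round(1),bt[1]/at,bs[1]/as_,round(ang,1))
E
```

```text
0.2
dark_bun [0.6175 0.3215] [0.618 0.322] [0.2 0.2 0.2 0.2] 0.8652570783118148 0.9123765592972126 45.0
pale_bun [ 0.4384 -0.3093] [ 0.4385 -0.3096] [-0.1  0.1 -0.1  0.1] 0.995918753692595 0.9919371738462816 90.0
dark_leg [ 0.6148 -0.0083] [ 0.6155 -0.0087] [-0.2  0.3 -0.2  0.4] 0.8686125837233135 0.8794331721397265 90.0
pale_leg [ 0.6041 -0.3331] [ 0.605  -0.3335] [-0.1  0.4 -0.1  0.4] 0.9854655923631302 0.9128449433931293 63.4
dark_blank [0.6038 0.1507] [0.6045 0.1509] [0.1 0.2 0.1 0.3] 0.80487983856817 0.904323732792904 71.6
pale_blank [ 0.6041 -0.1623] [ 0.6054 -0.1628] [-0.2  0.5 -0.2  0.6] 0.9129443380263113 0.8596867530887278 78.7
yellow [0.5462 0.0605] [0.5471 0.0607] [0.1 0.4 0.1 0.5] 1.0034204603258148 0.9113363423133002 15.3
green [0.7075 0.1555] [0.7093 0.1554] [-0.   0.7 -0.   0.7] 0.8811883786983696 0.8585382587336163 15.9
drt [0.4371 0.32  ] [0.4373 0.3202] [0.1 0.1 0.1 0.1] 0.9426003174616779 0.944033322622494 45.0
pst [0.4316 0.1632] [0.4318 0.1628] [-0.1  0.1 -0.2  0.2] 0.9223569806082272 0.8945004278262889 87.9
prt [ 0.4309 -0.0049] [ 0.4312 -0.0049] [0.  0.1 0.  0
[... 707 characters left out ...]
.1623] [ 0.6054 -0.1629] [-0.2  0.6 -0.2  0.7] 0.8487974306196833 0.8100650716964595 78.7
yellow [0.5461 0.0604] [0.5471 0.0606] [0.1 0.4 0.1 0.5] 0.958087981003846 0.8983718806976497 16.7
green [0.7075 0.1555] [0.7092 0.1553] [-0.1  0.7 -0.   0.7] 0.8211533187004211 0.8346544660010825 15.9
drt [0.4371 0.3197] [0.4372 0.3196] [-0.   0.  -0.   0.1] 0.8959270765356033 0.912658940125214 90.0
pst [0.4316 0.163 ] [0.4318 0.1629] [-0.1  0.1 -0.1  0.1] 0.8857141232411339 0.8563032393172022 87.8
prt [ 0.4312 -0.005 ] [ 0.4315 -0.0052] [-0.1  0.2 -0.1  0.2] 0.9861790334449239 0.9250658504675937 45.0
dst [ 0.437  -0.1742] [ 0.4374 -0.1743] [-0.   0.1 -0.   0.2] 0.82101319839778 0.8565527917635886 15.3
```

```bash
cat >> h.py <<'E'
def go(x,y,z=None):
    s=sensors.observe(); w,a,b,c=s["tcp_rot"]
    from scipy.spatial.transform import Rotation as R
    M=R.from_quat([a,b,c,w]).as_matrix(); p=s["tool_pos"]
    d=M.T@(np.array([x,y,p[2] if z is None else z])-p)/.03
    print("t",round(s["time_s"],2),"tcp",p.round(4),"units",d.round(2),"heading",round(float(np.degrees(np.arctan2(M[1,0],M[0,0]))),2),"toolz",M[:,2].round(3),"gap",round(s["finger_gap"],4),"q",s["joint_positions"].round(2))
E
python3 -m crank '[{"claw":1,"translation":[0,0,0],"twist":0.8},{"claw":1,"translation":[0,0,0],"twist":0.8},{"claw":1,"translation":[1,-0.6,0],"twist":0},{"claw":1,"translation":[1,-0.6,0],"twist":0},{"claw":1,"translation":[1,-0.6,0],"twist":0},{"claw":1,"translation":[1,-0.6,0],"twist":0},{"claw":1,"translation":[1,-0.6,0],"twist":0},{"claw":1,"translation":[1,-0.6,0],"twist":0}]'
python3 -m crank '[{"claw":1,"translation":[1,-0.6,0],"twist":0},{"claw":1,"translation":[1,-0.6,0],"twist":0},{"claw":1,"translation":[1,-0.6,0],"twist":0},{"claw":1,"translation":[1,-0.6,0],"twist":0},{"claw":1,"translation":[1,-0.6,0],"twist":0},{"claw":1,"translation":[0,0,0],"twist":0},{"claw":1,"translation":[0,0,0],"twist":0}]'
python3 -c "
from h import *
go(.6043,-.3331)"
```

```text
time_s: 1.0
tool_pos: [0.3193, -0.5007, 0.2138]
tcp_rot: [-0.0, 1.0, -0.0, -0.0]
force: [1.9, -0.8, 0.3]
finger_gap: 0.0914
gripper_force: 0.0
time_s: 1.7
tool_pos: [0.4686, -0.4113, 0.2137]
tcp_rot: [-0.0, 1.0, 0.0, -0.0]
force: [-0.5, -0.8, 0.6]
finger_gap: 0.0911
gripper_force: 0.0
t 1.7 tcp [ 0.4686 -0.4113  0.2137] units [ 4.53 -2.6  -0.  ] heading 0.05 toolz [-0.  0. -1.] gap 0.0911 q [-0.82  0.49  1.35 -0.    1.3   0.75]
```

```bash
python3 -m crank '[{"claw":1,"translation":[0.9,-0.52,0],"twist":0},{"claw":1,"translation":[0.9,-0.52,0],"twist":0},{"claw":1,"translation":[0.9,-0.52,0],"twist":0},{"claw":1,"translation":[0.9,-0.52,0],"twist":0},{"claw":1,"translation":[0.9,-0.52,0],"twist":0},{"claw":1,"translation":[0,0,0],"twist":0},{"claw":1,"translation":[0,0,0],"twist":0}]'
python3 - <<'E'
from h import *
go(.6043,-.3331,.048)
s=snapshot("wrist"); im=s["color"][:,:,::-1].copy()
h=hull(s,.6043,-.3331,LEG); cv2.polylines(im,[h.astype(int)],True,(255,0,0),1); cv2.imwrite("pics/w1.png",im)
print(s["extrinsics"].round(3),cen(h)); 
for b in blobs(s,.3,200): print(b[0],b[1])
b=near(s,cen(h),.3); print(b[0],fit([(s,b[0])],LEG,p0=(.604,-.333)))
E
```

```text
time_s: 2.4
tool_pos: [0.6028, -0.3343, 0.2136]
tcp_rot: [-0.0, 1.0, -0.0, -0.0]
force: [0.1, 0.7, 0.8]
finger_gap: 0.0914
gripper_force: 0.0
t 2.4 tcp [ 0.6028 -0.3343  0.2136] units [ 0.05 -0.04  5.52] heading -0.03 toolz [-0.001  0.    -1.   ] gap 0.0914 q [-0.59  0.59  1.17 -0.    1.39  0.98]
[[-0.002 -0.969 -0.246  0.671]
 [-1.     0.002  0.001 -0.333]
 [-0.     0.246 -0.969  0.384]
 [ 0.     0.     0.     1.   ]] [254.52143423 176.92158215]
[468.92914536 153.24908692] 1369
[ 18.78329298 167.15375303] 826
[120.38155136 176.41247379] 1908
[251.37182741 177.85532995] 788
[  5.06270627 210.4290429 ] 303
[ 96.20488467 249.99185889] 737
[411.71310345 250.14068966] 725
[172.07920792 284.46534653] 303
[346.0971135  289.45792564] 4088
[251.37182741 177.85532995] (array([ 0.60311908, -0.32921458]), array([1.38234310e-06, 1.49748809e-06]))
```

View pics/w1.png

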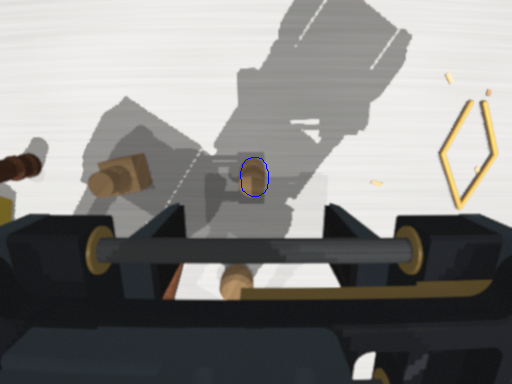

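Wrist view: pale leg at (254,177), inside the predicted outline. Descending to grip.

```bash
python3 -m crank '[{"claw":1,"translation":[0.05,-0.02,1],"twist":0},{"claw":1,"translation":[0,0,1],"twist":0},{"claw":1,"translation":[0,0,1],"twist":0},{"claw":1,"translation":[0,0,1],"twist":0},{"claw":1,"translation":[0,0,1],"twist":0},{"claw":1,"translation":[0,0,0.45],"twist":0},{"claw":1,"translation":[0,0,0],"twist":0},{"claw":-1,"translation":[0,0,0],"twist":0}]'
python3 -m crank '[{"claw":-1,"translation":[0,0,0],"twist":0},{"claw":-1,"translation":[0,0,0],"twist":0},{"claw":-1,"translation":[0,0,0],"twist":0},{"claw":-1,"translation":[0,0,0],"twist":0},{"claw":-1,"translation":[0,0,0],"twist":0},{"claw":-1,"translation":[0,0,0],"twist":0}]'
python3 -c "
from h import *
go(.4316,.163)"
```

```text
time_s: 3.25
tool_pos: [0.6049, -0.3341, 0.0516]
tcp_rot: [0.0, 1.0, -0.001, 0.0]
force: [0.2, 0.2, 0.7]
finger_gap: 0.0858
gripper_force: 0.0
time_s: 3.85
tool_pos: [0.6048, -0.3332, 0.0504]
tcp_rot: [-0.0, 1.0, -0.0, -0.0]
force: [1.0, -0.0, 0.7]
finger_gap: 0.0378
gripper_force: 0.0
t 3.85 tcp [ 0.6048 -0.3332  0.0504] units [ -5.78 -16.54   0.  ] heading -0.03 toolz [-0.  0. -1.] gap 0.0378 q [-0.59  0.75  1.32 -0.    1.07  0.98]
```

```bash
python3 -m crank '[{"claw":-1,"translation":[0,0,0],"twist":0},{"claw":-1,"translation":[0,0,0],"twist":0},{"claw":-1,"translation":[0,0,0],"twist":0},{"claw":-1,"translation":[0,0,0],"twist":0}]'
python3 -m crank '[{"claw":-1,"translation":[0,0,-0.5],"twist":0},{"claw":-1,"translation":[0,0,-1],"twist":0},{"claw":-1,"translation":[0,0,-1],"twist":0},{"claw":-1,"translation":[0,0,-1],"twist":0},{"claw":-1,"translation":[0,0,-1],"twist":0},{"claw":-1,"translation":[0,0,-0.5],"twist":0}]'
python3 - <<'E'
from h import *
go(.4316,.163)
E
```

```text
time_s: 4.25
tool_pos: [0.6047, -0.3332, 0.0504]
tcp_rot: [-0.0, 1.0, -0.0, -0.0]
force: [-0.1, 0.3, 0.1]
finger_gap: 0.0296
gripper_force: 30.0
time_s: 4.85
tool_pos: [0.6056, -0.3337, 0.2047]
tcp_rot: [0.001, 1.0, -0.0, 0.002]
force: [0.3, 0.2, -1.5]
finger_gap: 0.0297
gripper_force: 30.0
t 4.85 tcp [ 0.6056 -0.3337  0.2047] units [ -5.81 -16.55  -0.06] heading -0.03 toolz [ 0.004 -0.002 -1.   ] gap 0.0297 q [-0.59  0.6   1.18  0.    1.36  0.98]
```

```bash
python3 -m crank '[{"claw":-1,"translation":[-0.17,-0.5,0],"twist":0},{"claw":-1,"translation":[-0.35,-1,0],"twist":0},{"claw":-1,"translation":[-0.35,-1,0],"twist":0},{"claw":-1,"translation":[-0.35,-1,0],"twist":0},{"claw":-1,"translation":[-0.35,-1,0],"twist":0},{"claw":-1,"translation":[-0.35,-1,0],"twist":0},{"claw":-1,"translation":[-0.35,-1,0],"twist":0},{"claw":-1,"translation":[-0.35,-1,0],"twist":0}]'
python3 -m crank '[{"claw":-1,"translation":[-0.35,-1,0],"twist":0},{"claw":-1,"translation":[-0.35,-1,0],"twist":0},{"claw":-1,"translation":[-0.35,-1,0],"twist":0},{"claw":-1,"translation":[-0.35,-1,0],"twist":0},{"claw":-1,"translation":[-0.35,-1,0],"twist":0},{"claw":-1,"translation":[-0.35,-1,0],"twist":0},{"claw":-1,"translation":[-0.35,-1,0],"twist":0},{"claw":-1,"translation":[-0.35,-1,0],"twist":0}]'
python3 -m crank '[{"claw":-1,"translation":[-0.35,-1,0],"twist":0},{"claw":-1,"translation":[0,0,0],"twist":0},{"claw":-1,"translation":[0,0,0],"twist":0},{"claw":-1,"translation":[0,0,0],"twist":0}]'
python3 - <<'E'
from h import *
go(.432,.163,.0555)
s=snapshot("wrist"); im=s["color"][:,:,::-1].copy(); z=sensors.observe()["tool_pos"][2]
for h in (hull(s,.4316,.163,ST),hull(s,*sensors.observe()["tool_pos"][:2],LEG,z-.0504)): cv2.polylines(im,[h.astype(int)],True,(255,0,0),1)
cv2.imwrite("pics/w2.png",im)
E
```

```text
time_s: 5.65
tool_pos: [0.5258, -0.1071, 0.2015]
tcp_rot: [0.0, 1.0, -0.0, 0.001]
force: [0.3, 0.5, -0.7]
finger_gap: 0.0293
gripper_force: 30.0
time_s: 6.45
tool_pos: [0.4421, 0.133, 0.2015]
tcp_rot: [-0.0, 1.0, -0.0, 0.001]
force: [0.8, 0.5, -0.2]
finger_gap: 0.0293
gripper_force: 30.0
time_s: 6.85
tool_pos: [0.4323, 0.1614, 0.2009]
tcp_rot: [0.0, 1.0, -0.0, 0.0]
force: [-0.7, -0.2, 0.0]
finger_gap: 0.0296
gripper_force: 30.0
t 6.85 tcp [0.4323 0.1614 0.2009] units [-0.01 -0.05  4.85] heading -0.05 toolz [ 0.001 -0.    -1.   ] gap 0.0296 q [ 0.23  0.28  1.75 -0.    1.11  1.8 ]
```

View pics/w2.png

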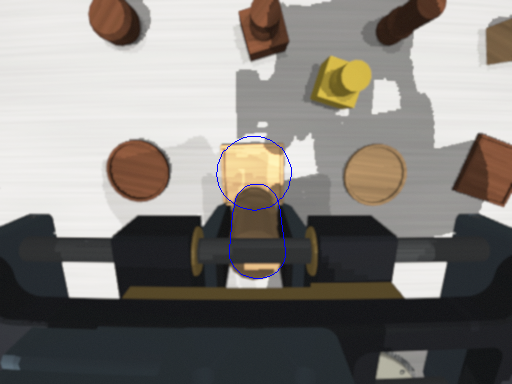

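Wrist view: the leg hangs straight at (256,230) and the pale square tray at (253,173) lies under its predicted outline. Lowering.

```bash
python3 -m crank '[{"claw":-1,"translation":[0,-0.05,0.8],"twist":0},{"claw":-1,"translation":[0,0,1],"twist":0},{"claw":-1,"translation":[0,0,1],"twist":0},{"claw":-1,"translation":[0,0,0.9],"twist":0},{"claw":-1,"translation":[0,0,0.6],"twist":0},{"claw":-1,"translation":[0,0,0.3],"twist":0},{"claw":-1,"translation":[0,0,0.15],"twist":0},{"claw":-1,"translation":[0,0,0],"twist":0}]'
python3 -m crank '[{"claw":-1,"translation":[0,0,0.05],"twist":0},{"claw":-1,"translation":[0,0,0],"twist":0}]'
python3 -c "
from h import *
go(.432,.163,.0555)"
```

```text
time_s: 7.7
tool_pos: [0.4322, 0.1631, 0.058]
tcp_rot: [0.0, 1.0, -0.001, -0.0]
force: [0.8, 0.5, -0.2]
finger_gap: 0.0295
gripper_force: 30.0
time_s: 7.9
tool_pos: [0.4324, 0.1634, 0.057]
tcp_rot: [-0.0, 1.0, -0.0, 0.001]
force: [0.3, -0.3, -0.7]
finger_gap: 0.0296
gripper_force: 30.0
t 7.9 tcp [0.4324 0.1634 0.057 ] units [-0.01  0.01  0.05] heading -0.04 toolz [ 0.001  0.    -1.   ] gap 0.0296 q [0.23 0.51 1.91 0.   0.72 1.8 ]
```

```bash
python3 -m crank '[{"claw":-1,"translation":[0,0,0.05],"twist":0},{"claw":-1,"translation":[0,0,0],"twist":0},{"claw":0.2,"translation":[0,0,0],"twist":0},{"claw":0.2,"translation":[0,0,0],"twist":0},{"claw":0.2,"translation":[0,0,0],"twist":0},{"claw":0.2,"translation":[0,0,0],"twist":0},{"claw":0.2,"translation":[0,0,0],"twist":0}]'
python3 -m crank '[{"claw":1,"translation":[0,0,-0.5],"twist":0},{"claw":1,"translation":[0,0,-1],"twist":0},{"claw":1,"translation":[0,0,-1],"twist":0},{"claw":1,"translation":[0,0,-1],"twist":0},{"claw":1,"translation":[0,0,-1],"twist":0},{"claw":1,"translation":[0,0,-0.4],"twist":0},{"claw":1,"translation":[0,0,0],"twist":0}]'
python3 -c "
from h import *
go(.6148,-.0083)"
```

```text
time_s: 8.6
tool_pos: [0.4319, 0.1634, 0.0549]
tcp_rot: [0.0, 1.0, -0.0, -0.0]
force: [-0.7, -0.4, 1.1]
finger_gap: 0.0545
gripper_force: 0.0
time_s: 9.3
tool_pos: [0.4329, 0.1636, 0.2035]
tcp_rot: [-0.0, 1.0, -0.0, 0.002]
force: [0.5, -0.5, -0.3]
finger_gap: 0.0915
gripper_force: 0.0
t 9.3 tcp [0.4329 0.1636 0.2035] units [6.07 5.73 0.02] heading -0.03 toolz [ 0.003  0.001 -1.   ] gap 0.0915 q [0.23 0.28 1.75 0.   1.11 1.8 ]
```

```bash
python3 -m crank '[{"claw":1,"translation":[0.86,0.82,0],"twist":0},{"claw":1,"translation":[0.86,0.82,0],"twist":0},{"claw":1,"translation":[0.86,0.82,0],"twist":0},{"claw":1,"translation":[0.86,0.82,0],"twist":0},{"claw":1,"translation":[0.86,0.82,0],"twist":0},{"claw":1,"translation":[0.86,0.82,0],"twist":0},{"claw":1,"translation":[0.86,0.82,0],"twist":0},{"claw":1,"translation":[0,0,0],"twist":0}]'
python3 -m crank '[{"claw":1,"translation":[0,0,0],"twist":0},{"claw":1,"translation":[0,0,0],"twist":0}]'
python3 - <<'E'
from h import *
go(.6148,-.0083,.050)
s=snapshot("wrist"); im=s["color"][:,:,::-1].copy()
for h in (hull(s,.6148,-.0083,LEG),hull(s,.4316,.163,ST),hull(s,.432,.163,LEG,.005)): cv2.polylines(im,[h.astype(int)],True,(255,0,0),1)
cv2.imwrite("pics/w3.png",im)
E
```

```text
time_s: 10.1
tool_pos: [0.6147, -0.0119, 0.2]
tcp_rot: [0.0, 1.0, -0.002, -0.0]
force: [-0.3, 0.6, -0.7]
finger_gap: 0.0907
gripper_force: 0.0
time_s: 10.3
tool_pos: [0.6115, -0.0083, 0.201]
tcp_rot: [-0.0, 1.0, -0.0, -0.001]
force: [-0.8, 1.0, -0.5]
finger_gap: 0.091
gripper_force: 0.0
t 10.3 tcp [ 0.6115 -0.0083  0.201 ] units [0.12 0.   5.03] heading -0.02 toolz [-0.002  0.    -1.   ] gap 0.091 q [-0.11  0.49  1.4   0.    1.26  1.46]
```

View pics/w3.png

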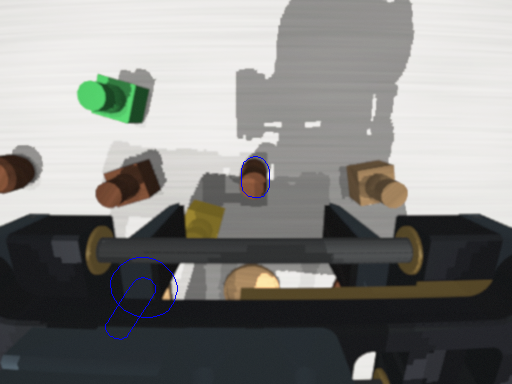

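The dark leg at (255,178) sits in its outline and the decoys are clear. Descending.

```bash
python3 -m crank '[{"claw":1,"translation":[0.1,0,1],"twist":0},{"claw":1,"translation":[0,0,1],"twist":0},{"claw":1,"translation":[0,0,1],"twist":0},{"claw":1,"translation":[0,0,1],"twist":0},{"claw":1,"translation":[0,0,0.8],"twist":0},{"claw":1,"translation":[0,0,0.2],"twist":0},{"claw":1,"translation":[0,0,0],"twist":0},{"claw":-1,"translation":[0,0,0],"twist":0}]'
python3 -m crank '[{"claw":-1,"translation":[0,0,0],"twist":0},{"claw":-1,"translation":[0,0,0],"twist":0},{"claw":-1,"translation":[0,0,0],"twist":0},{"claw":-1,"translation":[0,0,0],"twist":0},{"claw":-1,"translation":[0,0,0],"twist":0},{"claw":-1,"translation":[0,0,0],"twist":0},{"claw":-1,"translation":[0,0,0],"twist":0},{"claw":-1,"translation":[0,0,0],"twist":0}]'
python3 -m crank '[{"claw":-1,"translation":[0,0,0],"twist":0},{"claw":-1,"translation":[0,0,0],"twist":0}]'
python3 -m crank '[{"claw":-1,"translation":[0,0,-0.5],"twist":0},{"claw":-1,"translation":[0,0,-1],"twist":0},{"claw":-1,"translation":[0,0,-1],"twist":0},{"claw":-1,"translation":[0,0,-1],"twist":0},{"claw":-1,"translation":[0,0,-1],"twist":0},{"claw":-1,"translation":[0,0,-0.5],"twist":0}]'
python3 - <<'E'
from h import *
go(.437,-.1742)
E
```

```text
time_s: 11.15
tool_pos: [0.616, -0.0087, 0.0532]
tcp_rot: [0.0, 1.0, -0.0, 0.001]
force: [0.7, -0.4, -0.0]
finger_gap: 0.086
gripper_force: 0.0
time_s: 11.95
tool_pos: [0.6154, -0.0089, 0.0518]
tcp_rot: [-0.0, 1.0, -0.0, -0.0]
force: [-0.2, 0.4, -1.0]
finger_gap: 0.0294
gripper_force: 30.0
time_s: 12.15
tool_pos: [0.6154, -0.0089, 0.0518]
tcp_rot: [-0.0, 1.0, -0.0, -0.0]
force: [-0.7, 0.5, -0.6]
finger_gap: 0.0293
gripper_force: 30.0
time_s: 12.75
tool_pos: [0.6163, -0.009, 0.2046]
tcp_rot: [0.0, 1.0, -0.0, 0.001]
force: [0.9, 0.6, -1.8]
finger_gap: 0.0293
gripper_force: 30.0
t 12.75 tcp [ 0.6163 -0.009   0.2046] units [-5.97  5.51 -0.02] heading -0.03 toolz [ 0.003 -0.    -1.   ] gap 0.0293 q [-0.11  0.49  1.38  0.    1.27  1.46]
```

```bash
python3 -m crank '[{"claw":-1,"translation":[-0.5,0.5,0],"twist":0},{"claw":-1,"translation":[-0.9,0.8,0],"twist":0},{"claw":-1,"translation":[-0.9,0.8,0],"twist":0},{"claw":-1,"translation":[-0.9,0.8,0],"twist":0},{"claw":-1,"translation":[-0.9,0.8,0],"twist":0},{"claw":-1,"translation":[-0.9,0.8,0],"twist":0},{"claw":-1,"translation":[-0.6,0.6,0],"twist":0},{"claw":-1,"translation":[-0.3,0.4,0],"twist":0}]'
python3 -m crank '[{"claw":-1,"translation":[0,0,0],"twist":0},{"claw":-1,"translation":[0,0,0],"twist":0},{"claw":-1,"translation":[0,0,0],"twist":0}]'
python3 - <<'E'
from h import *
go(.4375,-.1742,.0568)
E
```

```text
time_s: 13.55
tool_pos: [0.4367, -0.1747, 0.202]
tcp_rot: [-0.0, 1.0, -0.001, -0.0]
force: [0.6, -0.2, -0.3]
finger_gap: 0.0296
gripper_force: 30.0
time_s: 13.85
tool_pos: [0.4388, -0.1733, 0.2019]
tcp_rot: [-0.0, 1.0, -0.0, 0.0]
force: [-0.1, 0.3, -0.9]
finger_gap: 0.0292
gripper_force: 30.0
t 13.85 tcp [ 0.4388 -0.1733  0.2019] units [-0.05  0.03  4.84] heading -0.0 toolz [ 0.  0. -1.] gap 0.0292 q [-0.5   0.29  1.73  0.    1.12  1.07]
```

```bash
python3 -m crank '[{"claw":-1,"translation":[-0.04,0.03,0.8],"twist":0},{"claw":-1,"translation":[0,0,1],"twist":0},{"claw":-1,"translation":[0,0,1],"twist":0},{"claw":-1,"translation":[0,0,0.9],"twist":0},{"claw":-1,"translation":[0,0,0.6],"twist":0},{"claw":-1,"translation":[0,0,0.3],"twist":0},{"claw":-1,"translation":[0,0,0.15],"twist":0},{"claw":-1,"translation":[0,0,0],"twist":0}]'
python3 -m crank '[{"claw":-1,"translation":[0,0,0.05],"twist":0},{"claw":-1,"translation":[0,0,0],"twist":0}]'
python3 -c "
from h import *
go(.4375,-.1742,.0568)"
```

```text
time_s: 14.65
tool_pos: [0.4375, -0.1745, 0.0594]
tcp_rot: [-0.0, 1.0, -0.0, -0.0]
force: [1.0, -0.2, -1.3]
finger_gap: 0.0294
gripper_force: 30.0
time_s: 14.85
tool_pos: [0.4375, -0.1749, 0.0585]
tcp_rot: [0.0, 1.0, -0.0, 0.0]
force: [-0.6, -0.0, -0.6]
finger_gap: 0.0294
gripper_force: 30.0
t 14.85 tcp [ 0.4375 -0.1749  0.0585] units [-0.   -0.02  0.06] heading -0.04 toolz [ 0.001 -0.001 -1.   ] gap 0.0294 q [-0.51  0.52  1.89  0.    0.74  1.06]
```

```bash
python3 -m crank '[{"claw":-1,"translation":[0,0,0.05],"twist":0},{"claw":-1,"translation":[0,0,0],"twist":0},{"claw":0.2,"translation":[0,0,0],"twist":0},{"claw":0.2,"translation":[0,0,0],"twist":0},{"claw":0.2,"translation":[0,0,0],"twist":0},{"claw":0.2,"translation":[0,0,0],"twist":0},{"claw":0.2,"translation":[0,0,0],"twist":0}]'
python3 -m crank '[{"claw":1,"translation":[0,0,-0.5],"twist":0},{"claw":1,"translation":[0,0,-1],"twist":0},{"claw":1,"translation":[0,0,-1],"twist":0},{"claw":1,"translation":[0,0,-1],"twist":0},{"claw":1,"translation":[0,0.5,-1],"twist":0},{"claw":1,"translation":[0,1,-0.4],"twist":0},{"claw":1,"translation":[0,1,0],"twist":0},{"claw":1,"translation":[0,1,0],"twist":0}]'
python3 -m crank '[{"claw":1,"translation":[0,1,0],"twist":0},{"claw":1,"translation":[0,0,0],"twist":0},{"claw":1,"translation":[0,0,0],"twist":0},{"claw":1,"translation":[0,0,0],"twist":0}]'
python3 - <<'E'
from h import *
go(.4385,-.3092,.015)
s=snapshot("wrist"); im=s["color"][:,:,::-1].copy()
for h in (hull(s,.4385,-.3092,BUN),): cv2.polylines(im,[h.astype(int)],True,(255,0,0),1)
cv2.imwrite("pics/w4.png",im)
E
```

```text
time_s: 15.55
tool_pos: [0.4371, -0.1747, 0.0564]
tcp_rot: [-0.0, 1.0, -0.0, -0.0]
force: [0.1, -0.3, -0.2]
finger_gap: 0.0546
gripper_force: 0.0
time_s: 16.35
tool_pos: [0.4371, -0.2809, 0.204]
tcp_rot: [0.0, 1.0, -0.0, 0.0]
force: [0.8, -0.3, -0.3]
finger_gap: 0.0912
gripper_force: 0.0
time_s: 16.75
tool_pos: [0.4369, -0.3088, 0.2033]
tcp_rot: [-0.0, 1.0, -0.0, -0.0]
force: [0.3, -0.3, -0.3]
finger_gap: 0.0913
gripper_force: 0.0
t 16.75 tcp [ 0.4369 -0.3088  0.2033] units [0.06 0.02 6.28] heading -0.02 toolz [-0.     0.001 -1.   ] gap 0.0913 q [-0.73  0.38  1.58  0.    1.18  0.84]
```

View pics/w4.png

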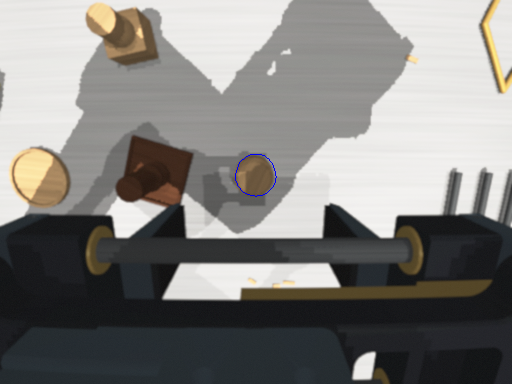

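The pale bun at (255,175) matches its outline, and the dark leg stands in the dark square tray (160,170). Gripping the bun.

```bash
python3 -m crank '[{"claw":1,"translation":[0.05,0.01,1],"twist":0},{"claw":1,"translation":[0,0,1],"twist":0},{"claw":1,"translation":[0,0,1],"twist":0},{"claw":1,"translation":[0,0,1],"twist":0},{"claw":1,"translation":[0,0,1],"twist":0},{"claw":1,"translation":[0,0,0.8],"twist":0},{"claw":1,"translation":[0,0,0.4],"twist":0},{"claw":1,"translation":[0,0,0.1],"twist":0}]'
python3 -m crank '[{"claw":1,"translation":[0,0,0],"twist":0},{"claw":-1,"translation":[0,0,0],"twist":0},{"claw":-1,"translation":[0,0,0],"twist":0},{"claw":-1,"translation":[0,0,0],"twist":0},{"claw":-1,"translation":[0,0,0],"twist":0},{"claw":-1,"translation":[0,0,0],"twist":0},{"claw":-1,"translation":[0,0,0],"twist":0},{"claw":-1,"translation":[0,0,0],"twist":0}]'
python3 -m crank '[{"claw":-1,"translation":[0,0,0],"twist":0},{"claw":-1,"translation":[0,0,0],"twist":0}]'
python3 -m crank '[{"claw":-1,"translation":[0,0,-0.5],"twist":0},{"claw":-1,"translation":[0,0,-1],"twist":0},{"claw":-1,"translation":[0,0,-1],"twist":0},{"claw":-1,"translation":[0,0,-1],"twist":0},{"claw":-1,"translation":[0,0,-1],"twist":0},{"claw":-1,"translation":[0,0,-0.8],"twist":0},{"claw":-1,"translation":[0,0,-0.3],"twist":0}]'
python3 -c "
from h import *
go(.431,-.005)"
```

```text
time_s: 17.6
tool_pos: [0.4383, -0.3091, 0.0136]
tcp_rot: [-0.001, 1.0, 0.0, -0.001]
force: [-0.1, -0.3, 0.3]
finger_gap: 0.0916
gripper_force: 0.0
time_s: 18.4
tool_pos: [0.4386, -0.3101, 0.0145]
tcp_rot: [0.0, 1.0, -0.0, 0.0]
force: [-0.8, 0.7, 4.3]
finger_gap: 0.0494
gripper_force: 30.0
time_s: 18.6
tool_pos: [0.4386, -0.3101, 0.0146]
tcp_rot: [0.0, 1.0, -0.0, 0.0]
force: [-0.7, 1.2, 5.3]
finger_gap: 0.0492
gripper_force: 30.0
time_s: 19.3
tool_pos: [0.4392, -0.3106, 0.1844]
tcp_rot: [0.001, 1.0, -0.0, 0.001]
force: [0.4, 0.0, -1.6]
finger_gap: 0.0493
gripper_force: 30.0
t 19.3 tcp [ 0.4392 -0.3106  0.1844] units [ -0.28 -10.19  -0.02] heading -0.03 toolz [ 0.002 -0.002 -1.   ] gap 0.0493 q [-0.73  0.4   1.6   0.    1.13  0.84]
```

```bash
python3 -m crank '[{"claw":-1,"translation":[-0.03,-0.5,0],"twist":0},{"claw":-1,"translation":[-0.03,-1,0],"twist":0},{"claw":-1,"translation":[-0.03,-1,0],"twist":0},{"claw":-1,"translation":[-0.03,-1,0],"twist":0},{"claw":-1,"translation":[-0.03,-1,0],"twist":0},{"claw":-1,"translation":[-0.03,-1,0],"twist":0},{"claw":-1,"translation":[-0.03,-1,0],"twist":0},{"claw":-1,"translation":[-0.03,-1,0],"twist":0}]'
python3 -m crank '[{"claw":-1,"translation":[0,-1,0],"twist":0},{"claw":-1,"translation":[0,-1,0],"twist":0},{"claw":-1,"translation":[0,-0.6,0],"twist":0},{"claw":-1,"translation":[0,0,0],"twist":0},{"claw":-1,"translation":[0,0,0],"twist":0},{"claw":-1,"translation":[0,0,0],"twist":0}]'
python3 - <<'E'
from h import *
go(.4312,-.005,.0195)
s=snapshot("wrist"); im=s["color"][:,:,::-1].copy(); p=sensors.observe()["tool_pos"]
for h in (hull(s,.431,-.005,RT),hull(s,p[0],p[1],BUN,p[2]-.0145)): cv2.polylines(im,[h.astype(int)],True,(255,0,0),1)
cv2.imwrite("pics/w5.png",im)
E
```

```text
time_s: 20.1
tool_pos: [0.4301, -0.0829, 0.181]
tcp_rot: [-0.0, 1.0, -0.0, -0.001]
force: [0.1, -0.4, -0.3]
finger_gap: 0.0494
gripper_force: 30.0
time_s: 20.7
tool_pos: [0.4311, -0.0073, 0.1818]
tcp_rot: [-0.0, 1.0, -0.0, -0.001]
force: [0.9, -0.0, -0.8]
finger_gap: 0.0493
gripper_force: 30.0
t 20.7 tcp [ 0.4311 -0.0073  0.1818] units [ 0.01 -0.08  5.41] heading -0.05 toolz [-0.001  0.    -1.   ] gap 0.0493 q [-0.16  0.27  1.84 -0.    1.04  1.42]
```

View pics/w5.png

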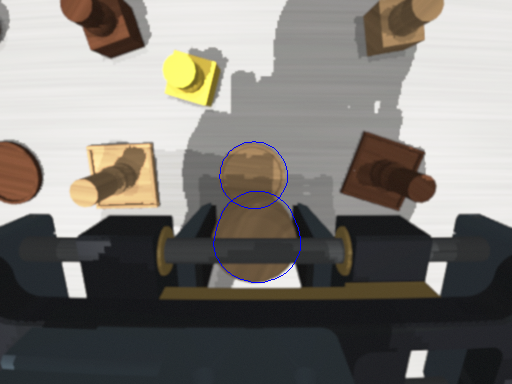

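The pale bun (257,235) and the pale round tray (254,175) both match their outlines, and both legs stand in their trays. Lowering.

```bash
python3 -m crank '[{"claw":-1,"translation":[0,-0.08,0.8],"twist":0},{"claw":-1,"translation":[0,0,1],"twist":0},{"claw":-1,"translation":[0,0,1],"twist":0},{"claw":-1,"translation":[0,0,1],"twist":0},{"claw":-1,"translation":[0,0,0.8],"twist":0},{"claw":-1,"translation":[0,0,0.4],"twist":0},{"claw":-1,"translation":[0,0,0.25],"twist":0},{"claw":-1,"translation":[0,0,0.1],"twist":0}]'
python3 -m crank '[{"claw":-1,"translation":[0,0,0],"twist":0},{"claw":-1,"translation":[0,0,0],"twist":0}]'
python3 -c "
from h import *
go(.4312,-.005,.0195)"
```

```text
time_s: 21.55
tool_pos: [0.4314, -0.005, 0.0214]
tcp_rot: [-0.0, 1.0, -0.001, -0.0]
force: [-0.1, -0.3, -0.5]
finger_gap: 0.0492
gripper_force: 30.0
time_s: 21.75
tool_pos: [0.4319, -0.0048, 0.0224]
tcp_rot: [0.0, 1.0, -0.0, 0.0]
force: [-0.1, -0.7, -0.8]
finger_gap: 0.0491
gripper_force: 30.0
t 21.75 tcp [ 0.4319 -0.0048  0.0224] units [-0.02  0.01  0.1 ] heading -0.05 toolz [ 0.001 -0.    -1.   ] gap 0.0491 q [-0.15  0.56  2.01  0.    0.57  1.42]
```

```bash
python3 -m crank '[{"claw":-1,"translation":[0,0,0.05],"twist":0},{"claw":-1,"translation":[0,0,0.03],"twist":0},{"claw":-1,"translation":[0,0,0],"twist":0}]'
```

```text
time_s: 22.05
tool_pos: [0.4317, -0.0046, 0.0196]
tcp_rot: [0.0, 1.0, -0.0, 0.0]
force: [-0.2, 0.5, -0.7]
finger_gap: 0.0492
gripper_force: 30.0
```

```bash
python3 -m crank '[{"claw":-1,"translation":[0,0,0.03],"twist":0},{"claw":-1,"translation":[0,0,0],"twist":0}]'
python3 -m crank '[{"claw":0.6,"translation":[0,0,0],"twist":0},{"claw":0.6,"translation":[0,0,0],"twist":0},{"claw":0.6,"translation":[0,0,0],"twist":0},{"claw":0.6,"translation":[0,0,0],"twist":0},{"claw":0.6,"translation":[0,0,0],"twist":0}]'
python3 -m crank '[{"claw":1,"translation":[0,0,-0.5],"twist":0},{"claw":1,"translation":[0,0,-1],"twist":0},{"claw":1,"translation":[0,0,-1],"twist":0},{"claw":1,"translation":[0,0,-1],"twist":0},{"claw":1,"translation":[0,0,-1],"twist":0},{"claw":1,"translation":[0,0,-1],"twist":0},{"claw":1,"translation":[0,0,-0.5],"twist":0}]'
python3 -c "
from h import *
go(.6174,.3217)"
```

```text
time_s: 22.25
tool_pos: [0.4318, -0.0046, 0.0193]
tcp_rot: [0.0, 1.0, -0.0, 0.0]
force: [-3.5, 0.8, 21.5]
finger_gap: 0.0494
gripper_force: 30.0
time_s: 22.75
tool_pos: [0.4315, -0.0046, 0.0186]
tcp_rot: [-0.0, 1.0, -0.0, -0.0]
force: [-0.2, 0.5, 0.2]
finger_gap: 0.073
gripper_force: 0.0
time_s: 23.45
tool_pos: [0.4322, -0.0047, 0.2009]
tcp_rot: [0.0, 1.0, -0.0, 0.001]
force: [0.5, 1.1, -0.2]
finger_gap: 0.0912
gripper_force: 0.0
t 23.45 tcp [ 0.4322 -0.0047  0.2009] units [ 6.170e+00 -1.088e+01  1.000e-02] heading -0.03 toolz [ 0.003 -0.    -1.   ] gap 0.0912 q [-0.15  0.24  1.81 -0.    1.09  1.42]
```

```bash
python3 -m crank '[{"claw":1,"translation":[0.51,-0.91,0],"twist":0},{"claw":1,"translation":[0.51,-0.91,0],"twist":0},{"claw":1,"translation":[0.51,-0.91,0],"twist":0},{"claw":1,"translation":[0.51,-0.91,0],"twist":0},{"claw":1,"translation":[0.51,-0.91,0],"twist":0},{"claw":1,"translation":[0.51,-0.91,0],"twist":0},{"claw":1,"translation":[0.51,-0.91,0],"twist":0},{"claw":1,"translation":[0.51,-0.91,0],"twist":0}]'
python3 -m crank '[{"claw":1,"translation":[0.51,-0.91,0],"twist":0},{"claw":1,"translation":[0.51,-0.91,0],"twist":0},{"claw":1,"translation":[0.51,-0.91,0],"twist":0},{"claw":1,"translation":[0.51,-0.91,0],"twist":0},{"claw":1,"translation":[0,0,0],"twist":0},{"claw":1,"translation":[0,0,0],"twist":0},{"claw":1,"translation":[0,0,0],"twist":0}]'
python3 - <<'E'
from h import *
go(.6174,.3217,.014)
s=snapshot("wrist"); im=s["color"][:,:,::-1].copy()
for h in (hull(s,.6174,.3217,BUN),): cv2.polylines(im,[h.astype(int)],True,(255,0,0),1)
cv2.imwrite("pics/w6.png",im)
E
```

```text
time_s: 24.25
tool_pos: [0.5544, 0.2149, 0.1984]
tcp_rot: [0.0, 1.0, -0.0, -0.0]
force: [0.3, -0.8, -0.1]
finger_gap: 0.0915
gripper_force: 0.0
time_s: 24.95
tool_pos: [0.6149, 0.3222, 0.1984]
tcp_rot: [0.0, 1.0, -0.0, -0.0]
force: [0.7, -0.6, 0.0]
finger_gap: 0.0913
gripper_force: 0.0
t 24.95 tcp [0.6149 0.3222 0.1984] units [0.09 0.01 6.15] heading -0.05 toolz [-0.001 -0.001 -1.   ] gap 0.0913 q [ 0.4   0.61  1.17 -0.    1.36  1.97]
```

View pics/w6.png

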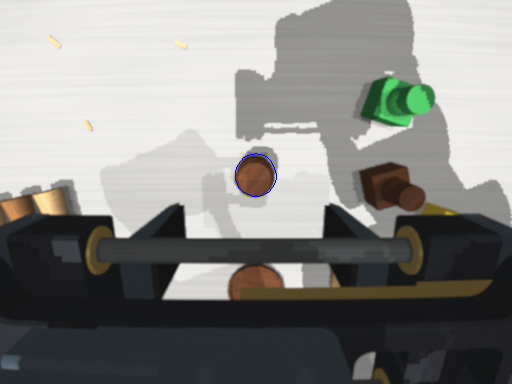

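The dark bun at (255,175) matches its outline. Gripping it.

```bash
python3 -m crank '[{"claw":1,"translation":[0.08,0,1],"twist":0},{"claw":1,"translation":[0,0,1],"twist":0},{"claw":1,"translation":[0,0,1],"twist":0},{"claw":1,"translation":[0,0,1],"twist":0},{"claw":1,"translation":[0,0,1],"twist":0},{"claw":1,"translation":[0,0,0.7],"twist":0},{"claw":1,"translation":[0,0,0.3],"twist":0},{"claw":1,"translation":[0,0,0.1],"twist":0}]'
python3 -m crank '[{"claw":1,"translation":[0,0,0],"twist":0},{"claw":-1,"translation":[0,0,0],"twist":0},{"claw":-1,"translation":[0,0,0],"twist":0},{"claw":-1,"translation":[0,0,0],"twist":0},{"claw":-1,"translation":[0,0,0],"twist":0},{"claw":-1,"translation":[0,0,0],"twist":0},{"claw":-1,"translation":[0,0,0],"twist":0},{"claw":-1,"translation":[0,0,0],"twist":0}]'
python3 -m crank '[{"claw":-1,"translation":[0,0,0],"twist":0},{"claw":-1,"translation":[0,0,0],"twist":0}]'
python3 -m crank '[{"claw":-1,"translation":[0,0,-0.5],"twist":0},{"claw":-1,"translation":[0,0,-1],"twist":0},{"claw":-1,"translation":[0,0,-1],"twist":0},{"claw":-1,"translation":[0,0,-1],"twist":0},{"claw":-1,"translation":[0,0,-0.8],"twist":0},{"claw":-1,"translation":[0,0,-0.3],"twist":0}]'
python3 -c "
from h import *
go(.437,.3199)"
```

```text
time_s: 25.8
tool_pos: [0.6174, 0.3222, 0.0152]
tcp_rot: [0.0, 1.0, -0.001, -0.0]
force: [-0.5, 0.1, 0.9]
finger_gap: 0.091
gripper_force: 0.0
time_s: 26.6
tool_pos: [0.6178, 0.3229, 0.0157]
tcp_rot: [0.0, 1.0, -0.0, 0.0]
force: [-0.8, -0.5, 2.3]
finger_gap: 0.0491
gripper_force: 30.0
time_s: 26.8
tool_pos: [0.6178, 0.3229, 0.0157]
tcp_rot: [-0.0, 1.0, -0.0, 0.0]
force: [-0.5, -0.7, 4.1]
finger_gap: 0.0489
gripper_force: 30.0
time_s: 27.4
tool_pos: [0.6189, 0.3234, 0.1572]
tcp_rot: [-0.001, 1.0, -0.0, 0.002]
force: [0.6, 0.8, -0.0]
finger_gap: 0.0486
gripper_force: 30.0
t 27.4 tcp [0.6189 0.3234 0.1572] units [-6.06  0.12 -0.02] heading -0.03 toolz [ 0.004  0.002 -1.   ] gap 0.0486 q [0.4  0.65 1.21 0.   1.28 1.97]
```

```bash
python3 -m crank '[{"claw":-1,"translation":[-0.5,0.1,0],"twist":0},{"claw":-1,"translation":[-1,0,0],"twist":0},{"claw":-1,"translation":[-1,0,0],"twist":0},{"claw":-1,"translation":[-1,0,0],"twist":0},{"claw":-1,"translation":[-1,0,0],"twist":0},{"claw":-1,"translation":[-1,0,0],"twist":0},{"claw":-1,"translation":[-0.5,0,0],"twist":0},{"claw":-1,"translation":[0,0,0],"twist":0}]'
python3 -m crank '[{"claw":-1,"translation":[0,0,0],"twist":0},{"claw":-1,"translation":[0,0,0],"twist":0}]'
python3 - <<'E'
from h import *
go(.4373,.3199,.0205)
s=snapshot("wrist"); im=s["color"][:,:,::-1].copy(); p=sensors.observe()["tool_pos"]
for h in (hull(s,.437,.3199,RT),hull(s,p[0],p[1],BUN,p[2]-.0155)): cv2.polylines(im,[h.astype(int)],True,(255,0,0),1)
cv2.imwrite("pics/w7.png",im)
E
```

```text
time_s: 28.2
tool_pos: [0.436, 0.3199, 0.1536]
tcp_rot: [0.0, 1.0, 0.0, -0.001]
force: [0.0, -1.0, -1.0]
finger_gap: 0.049
gripper_force: 30.0
time_s: 28.4
tool_pos: [0.439, 0.3201, 0.1536]
tcp_rot: [-0.0, 1.0, -0.001, 0.0]
force: [0.1, -0.2, -0.8]
finger_gap: 0.0492
gripper_force: 30.0
t 28.4 tcp [0.439  0.3201 0.1536] units [-0.06  0.01  4.44] heading -0.06 toolz [ 0.001  0.    -1.   ] gap 0.0492 q [ 0.52  0.45  1.62 -0.    1.07  2.09]
```

View pics/w7.png

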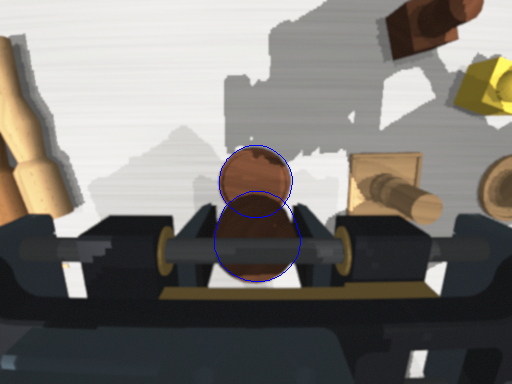

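The dark bun (257,240) and its tray (255,181) both match. Lowering.

```bash
python3 -m crank '[{"claw":-1,"translation":[-0.05,0,0.8],"twist":0},{"claw":-1,"translation":[0,0,1],"twist":0},{"claw":-1,"translation":[0,0,1],"twist":0},{"claw":-1,"translation":[0,0,0.8],"twist":0},{"claw":-1,"translation":[0,0,0.4],"twist":0},{"claw":-1,"translation":[0,0,0.25],"twist":0},{"claw":-1,"translation":[0,0,0.1],"twist":0},{"claw":-1,"translation":[0,0,0],"twist":0}]'
python3 -m crank '[{"claw":-1,"translation":[0,0,0.04],"twist":0},{"claw":-1,"translation":[0,0,0],"twist":0},{"claw":-1,"translation":[0,0,0],"twist":0}]'
```

```text
time_s: 29.25
tool_pos: [0.4367, 0.3202, 0.0235]
tcp_rot: [-0.0, 1.0, -0.0, 0.0]
force: [0.6, 0.6, -0.6]
finger_gap: 0.0491
gripper_force: 30.0
time_s: 29.55
tool_pos: [0.4365, 0.3201, 0.0224]
tcp_rot: [-0.0, 1.0, -0.0, 0.0]
force: [0.1, 0.2, -0.5]
finger_gap: 0.0488
gripper_force: 30.0
```

```bash
python3 -m crank '[{"claw":-1,"translation":[0,0,0.05],"twist":0},{"claw":-1,"translation":[0,0,0],"twist":0}]'
python3 -m crank '[{"claw":0.6,"translation":[0,0,0],"twist":0},{"claw":0.6,"translation":[0,0,0],"twist":0},{"claw":0.6,"translation":[0,0,0],"twist":0},{"claw":0.6,"translation":[0,0,0],"twist":0},{"claw":0.6,"translation":[0,0,0],"twist":0}]'
python3 -m crank '[{"claw":1,"translation":[0,0,-0.5],"twist":0},{"claw":1,"translation":[0,0,-1],"twist":0},{"claw":1,"translation":[0,0,-1],"twist":0},{"claw":1,"translation":[0,0,-1],"twist":0},{"claw":1,"translation":[0,0,-1],"twist":0},{"claw":1,"translation":[0,0,-1],"twist":0},{"claw":1,"translation":[0,0,-0.5],"twist":0}]'
python3 -m crank '[{"claw":1,"translation":[0.3,-1,-0.3],"twist":0},{"claw":1,"translation":[0.3,-1,-0.3],"twist":0},{"claw":1,"translation":[0.3,-1,-0.3],"twist":0},{"claw":1,"translation":[0.3,-1,-0.3],"twist":0},{"claw":1,"translation":[0.3,-1,-0.3],"twist":0},{"claw":1,"translation":[0,0,0],"twist":0},{"claw":1,"translation":[0,0,0],"twist":0}]'
python3 - <<'E'
from h import *
T,S=snapshot("top"),snapshot("scene")
for n,s in(("t",T),("s",S)):
  im=cv2.resize(s["color"][:,:,::-1],None,fx=1.5,fy=1.5)
  for x,y,p,z in((.4316,.163,LEG,.005),(.437,-.1742,LEG,.005),(.431,-.005,BUN,.005),(.437,.3199,BUN,.005),(.6038,.1507,BLK,0),(.6041,-.1623,BLK,0)):
    cv2.polylines(im,[(hull(s,x,y,p,z)*1.5+.25).astype(int)],True,(255,0,0),1)
  cv2.imwrite(f"pics/end_{n}.png",im)
E
```

```text
time_s: 29.75
tool_pos: [0.4365, 0.3201, 0.0207]
tcp_rot: [-0.0, 1.0, -0.0, 0.0]
force: [0.7, -0.5, 3.0]
finger_gap: 0.0493
gripper_force: 30.0
time_s: 30.25
tool_pos: [0.4362, 0.32, 0.0204]
tcp_rot: [0.0, 1.0, -0.0, -0.0]
force: [0.1, 0.3, -0.1]
finger_gap: 0.0729
gripper_force: 0.0
time_s: 30.95
tool_pos: [0.4369, 0.3203, 0.2029]
tcp_rot: [-0.001, 1.0, -0.0, 0.001]
force: [0.1, 0.4, -0.1]
finger_gap: 0.0911
gripper_force: 0.0
time_s: 31.65
tool_pos: [0.4811, 0.4702, 0.2449]
tcp_rot: [0.0, 1.0, 0.0, -0.0]
force: [-0.6, 0.3, -0.4]
finger_gap: 0.0912
gripper_force: 0.0
```

View pics/end_t.png

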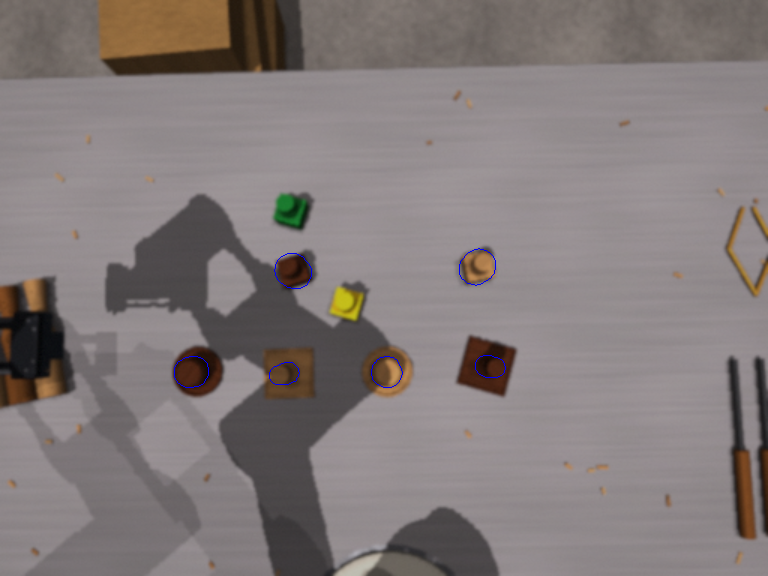

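View pics/end_s.png

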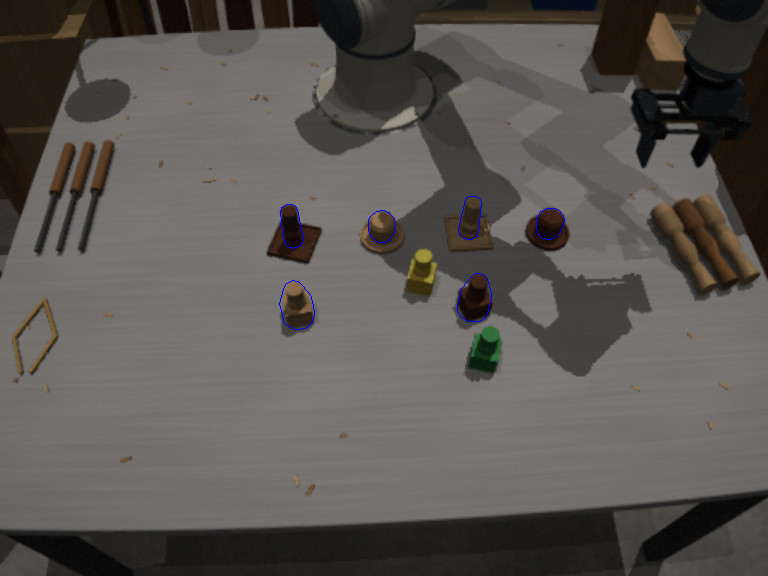

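Both views show the four pieces upright inside their expected outlines in the right trays: top view dark bun (192,371), pale leg (284,373), pale bun (387,371), dark leg (490,366). The blanks have not moved and the arm is clear.

```bash
python3 -c "
from rig import order
print(order.sign_off())"
```

```text
the job is handed in; nothing more can be done
None
```

I handed the job in at about 32 s. The final pictures showed both legs and both bun feet upright in the middle of their own trays, the two blanks unmoved and the arm clear; the hand-in gave no verdict.

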